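# Isolate the printing press and swing out its lockout hasp

## Task

Make the printing press safe for cleaning: turn the red handle of the grey isolator box to off, so that its long end lines up with the white mark between the two green ones, without running on past off into the reverse position. Only then swing the steel lockout hasp all the way out by its yellow stud until it stands square off the side of the box, with the handle still at off, and leave the ink jar, ink tin, carved block and ink roller undisturbed.

Things in the scene. Friction and masses are not known exactly. Their poses are not given: they have to be found in the camera images.
- isolator: Grey box fixed to the table, 180 (its x) x 240 (its y) x 80 mm high, lying face up; origin at the centre of its underside, z up, yaw varies. The red handle and the steel hasp sit on its top face, which is 80 mm above the table. A flat yellow disc, one white (off) and two green (running) marks are look-only markings within 4 mm of the top face.
- handle_axis (a point): Point on the box's top face on the handle's upright turning axis; at (0, +30, 80) mm in the box frame. Fixed to the box.
- handle (a joint): Angle of the red isolator handle, rad, growing clockwise seen from above. 0 = off: the handle's long end points along the box's +x, at the white mark. It starts somewhere between 0.8 and 1.45 (forward running, long end towards the hasp side, box -y). Negative = reverse side. It has stops at -1.5 and +1.5 but NO stop or click at off. Friction (0.16 N m, about 3 N pushed at 60 mm) holds it wherever it is left; no spring.
- handle_tip (a point): Outer end of the handle, centre of its top edge, 85 mm from the turning axis and 126 mm above the table. The handle is an upright red bar 16 mm wide, from 20 mm behind to 85 mm beyond the axis, from 92 to 126 mm above the table, on a round hub of 24 mm radius (84 to 98 mm above the table). A white stripe lies on top near the long end.
- hasp_pivot (a point): Point on the box's top face on the hasp's upright pivot axis; at (-50, -92, 80) mm in the box frame. Fixed to the box.
- hasp (a joint): Angle of the lockout hasp, rad, growing clockwise seen from above. 0 = folded in: it lies along the box's -y edge, pointing along the box's +x from its pivot. 1.57 = fully out against its stop: it points along the box's -y, square off the side of the box. It starts between 0 and 0.25. Friction (0.12 N m, about 2 N at the stud) holds it; no spring.
- hasp_stud (a point): Centre of the top of the upright yellow stud on the hasp, 70 mm from the pivot axis, 117 mm above the table. The stud is 14 mm in diameter and stands 30 mm above a steel bar that is 24 mm wide, 4 mm thick (83 to 87 mm above the table) and reaches 88 mm beyond the pivot.
- ink_jar: Black capped jar, 60 mm diameter, 70 mm high, loose; origin at the centre of its underside. Leave alone.
- ink_tin: Steel tin with a paper label, 68 mm diameter, 60 mm high, loose; origin at the centre of its underside. Leave alone.
- lino_block: Carved printing block, 70 x 60 x 22 mm, loose; origin at the centre of its underside. Leave alone.
- brayer: Ink roller, black drum 34 mm diameter and 90 mm long along its y, wooden handle reaching 130 mm along its +x, 37 mm high, loose; origin under the drum's centre. Leave alone.

How it is judged (in metres and radians):
On the way, in this order (a step that is already met when the one before it is completed fails the run):
1. the handle stands at off, with the hasp not yet swung out (value of joint handle between -0.15 and 0.15 rad and value of joint hasp below 0.5 rad), for 0.3 s.
2. the hasp is swung fully out, with the handle still at off (value of joint handle between -0.15 and 0.15 rad and value of joint hasp above 1.35 rad), for 0.2 s.
At the end, for the whole second after the job is handed in: The handle rests within 0.15 rad of off, and the hasp rests swung out by more than 1.35 rad (fully out is 1.57) (all of step 2 and velocity of joint handle between -0.05 and 0.05 rad/s and velocity of joint hasp between -0.05 and 0.05 rad/s); the robot touches nothing.
It fails at once if the handle is run past off into reverse (more than 0.4 rad past) (value of joint handle below -0.4 rad).
It fails at once if the hasp is swung out (beyond 0.5 rad) while the handle is not at off (value of joint hasp above 0.5 rad and not (value of joint handle between -0.15 and 0.15 rad)).
It fails at once if the ink jar, ink tin, carved block or ink roller is disturbed (moved by more than 15 mm or tipped) (distance of any of ink_jar, ink_tin, lino_block, brayer from where it was at the start of the episode above 0.015 m or angle between any of ink_jar, ink_tin, lino_block, brayer's own z axis and vertical above 0.3 rad).
It also fails if it takes over 53 s, if anything falls off the work surface, if the arm or the gripper's body presses on something with over 40 N, if the wrist force passes 120 N, or if a joint passes its speed limit or range.

## Robot

A 7-joint arm with a two-finger parallel gripper is mounted at the origin on the work surface. World frame = base frame: x ahead of the robot, y to its left, z up, the work surface at z = 0. Lengths are in m, angles in degrees, forces in N, time in s.
With the tool pointing down it reaches from about 0.35 to 0.9 m from the base axis. Payload 7.2 kg.
Tool frame: the origin (TCP) lies at the very end of the fingers, on their centre line; the grasp point (between the pads) lies 19 mm behind it; z points along the fingers, y is the line along which they close (so a half turn about z gives the same grasp; the last joint's range is limited). The gripper opens to 88 mm and grips with 3 to 60 N. Pads are 20 mm wide; open, the fingers measure 115 mm over their backs; the gripper's body (75 mm by 178 mm) begins 61 mm behind the grasp point.
Start: joints at [66.509, 23.554, -0.728, 91.456, 0.321, 64.991, -4.71], TCP at [0.209, -0.589, 0.223] pointing down, gripper open.
Joint ranges: [-169.25, 169.25], [-16.82, 113.86], [-84.01, 82.57], [7.8, 145.47], [-59.2, 239.2], [7.22, 106.19], [-163.78, 163.78]. Speed limits (degrees/s): [136.94, 136.94, 172.46, 172.46, 180, 180, 180].

## Interface

Orientations are given as a 3x3 rotation matrix whose columns are the frame's x, y, z axes.
In Python, from workcell import env, cams gives the robot as it stands. The module is installed in compiled form; this text tells all that it offers.
- The arm moves only by the tool servo_tool, never from a script. Its argument "motion" is one flat list of numbers, 7 for each row, row after row: the shift along the tool's x, y, z scaled (see below), then the turn, a rotation vector about the tool's x, y, z scaled (see below), then the gripper command: -1 is shut, 1 is fully open, values between are in proportion. A call has 1 to 20 rows; each row shifts and turns the commanded pose from where the row before left it, along the tool's axes as they then stand; what a row does not reach is not made up. The controller multiplies each number of a shift by 0.05 m and each number of a turn by 5 degrees. A row lasts 1/8 s, in which the tool goes at most 62.5 mm and 10.7 degrees, less where a joint would pass 70% of its speed; a pose out of reach is approached as far as the arm can. A call with a number of a shift or a turn outside -1 to 1 is refused whole. A call with a gripper value outside its range is refused whole. The fingers move at their own pace and stop on an object; "squeeze" is the grip in N (left out, the last holds). Time passes only in rows, so rows that do not move let the fingers close. It gives the time, the measured TCP pose, the force, the opening and the grip force at its end, in the units of the state.
- env.observe(): the state, without advancing time (a new reading comes with each control period).
- cams.snapshot(name): name is "side" or "top" or "wrist"; returns (picture, depth): 480x640x3 uint8, red, green, blue; 480x640 float32, m along the optical axis (not along the pixel's ray), 0 where there is no reading.
- cams.get_calibration(name): a dict with "camera_matrix" (3x3 intrinsics, pixels), "distortion" ([k1, k2, p1, p2, k3] as OpenCV has them; the pictures are not rectified), "rvec" (rotation vector, rad) and "tvec" (3), from world to camera coordinates, as OpenCV has them. Camera axes: x right, y down, z forward; pixel columns grow to the right and rows downward; lengths in m; the calibration is good to about 2 mm. A picture is of the moment at which its call begins: read the wrist's pose just before it. get_calibration takes no time and is no camera call; for the wrist camera it gives the pose at the moment of the call.
- env.finish_job(): hands the job in; it is judged then, once.
The state is a dict: "time": time; "joint_positions": joint angles; "dq": joint speeds; "joint_torque": joint torques, N m; "tcp_pos": TCP position; "orientation": TCP orientation; "contact_force": force on the tool from outside, world axes, zero at the start; "wrist_torque": the same for the moment, N m; "finger_gap": finger opening in m; "grip_force": force on a finger pad.
Only numpy, scipy, OpenCV 4.12 (cv2) and the standard library are available. Lean on these libraries where they do the work, as an engineer would, in place of code of your own. Each camera call takes 0.05 s, during which the arm holds its last target. There are 200 camera calls.

## Working session

There is one attempt and no reset: what is moved stays moved. The work goes in short steps, Python scripts to look and compute and a tool call to move; the robot and the scene stay as the last step left them, time stands still between calls to the robot, and variables do not carry over. Pictures are saved under pics/ and viewed, at most 10 in all, crops included, and the job is handed in when it is done.

Besides the shell and the picture viewer there is one more tool, called after ">>>" by a JSON object that holds its "name" and its "arguments", one argument or row to a line. servo_tool: Moves the arm, as the interface text tells. Shifts and turns lie within -1 to 1; 1 stands for 0.05 m of shift or 5 degrees of turn. Its arguments: {"type":"object","properties":{"motion":{"type":"array","items":{"type":"number","minimum":-1,"maximum":1}},"squeeze":{"type":"number"}},"required":["motion"]}

```bash
mkdir -p pics; python3 - <<'E'
from workcell import env,cams
import cv2
for n in("top","side"):
    p,d=cams.snapshot(n); cv2.imwrite(f"pics/{n}0.png",p[:,:,::-1])
    import numpy as np; np.save(f"pics/{n}0.npy",d)
    c=cams.get_calibration(n); print(n,c)
s=env.observe(); print(s)
E
```

```text
top {'camera_matrix': array([[528.88263752,   0.        , 320.01191278],
       [  0.        , 528.88263752, 243.17198794],
       [  0.        ,   0.        ,   1.        ]]), 'distortion': array([-0.07100383,  0.        ,  0.        ,  0.        ,  0.        ]), 'rvec': array([ 2.16031924, -2.18590018,  0.08888327]), 'tvec': array([0.04642129, 0.60575791, 1.12582276])}
side {'camera_matrix': array([[457.05970111,   0.        , 318.94926854],
       [  0.        , 457.05970111, 239.40001589],
       [  0.        ,   0.        ,   1.        ]]), 'distortion': array([-0.11857014,  0.        ,  0.        ,  0.        ,  0.        ]), 'rvec': array([ 2.35442755, -0.65875172,  0.2529881 ]), 'tvec': array([-0.51034269,  0.31198473,  0.66640445])}
{'time': 0.1, 'joint_positions': array([66.50963969, 23.59486113, -0.72911335, 91.49930391,  0.3198671 ,
       64.98993674, -4.70994887]), 'dq': array([-0.01959736, -0.05426045, -0.0326856 , -0.21593886, -0.06494022,
        0.05604412, -0.05072422]), 'joint_torque': array([ 3.19153209e-03, -5.89100325e+01,  6.43986147e-01, -2.91710258e+01,
       -5.37601823e-02,  1.44381417e-02,  3.32853506e-05]), 'tcp_pos': array([ 0.20930356, -0.58842667,  0.22189896]), 'orientation': array([[ 9.42149747e-01,  3.35191804e-01, -5.54935462e-04],
       [ 3.35192254e-01, -9.42148825e-01,  1.32072309e-03],
       [-8.01362378e-05, -1.43032899e-03, -9.99998974e-01]]), 'contact_force': array([ 0.44393003, -0.74423507,  0.73392617]), 'wrist_torque': array([0.01158255, 0.01234851, 0.02056846]), 'grip_force': 0.0, 'finger_gap': 0.08746067682548457}
```

View pics/top0.png

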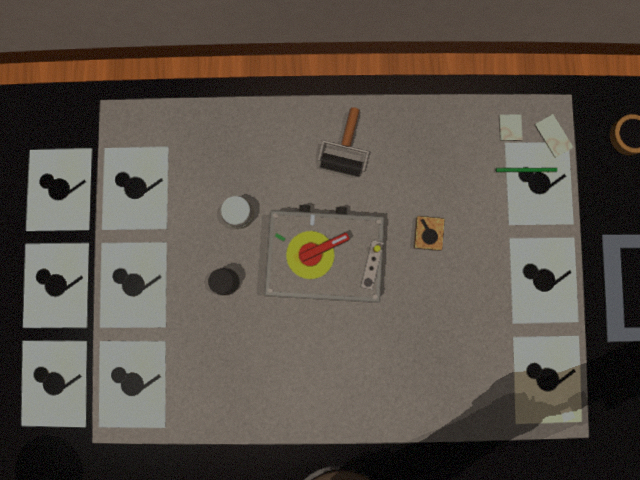

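View pics/side0.png

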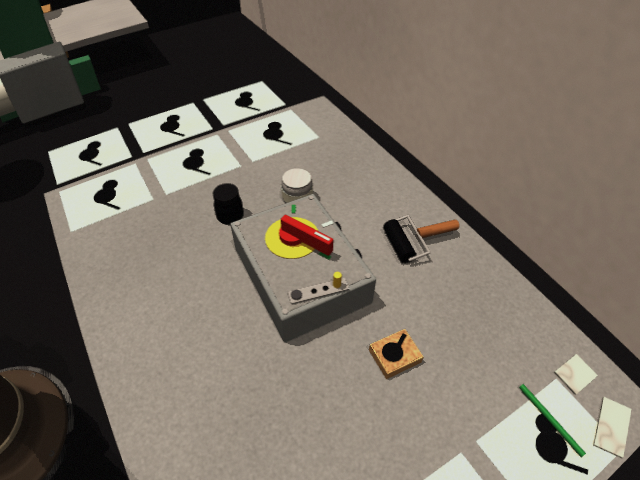

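The top view shows the box around (324,256) with its +x up in the image. The handle axis is near (311,255) and the handle tip near (348,236). The hasp pivot is near (368,283) and the stud near (378,248). The side view agrees. The jar, tin, block and brayer all stand clear of the box.

```bash
cat > m.py <<'E'
import numpy as np,cv2
from workcell import env,cams
def cloud(n):
    p,d=cams.snapshot(n); c=cams.get_calibration(n); K=c["camera_matrix"]
    v,u=np.mgrid[0:480,0:640]
    q=cv2.undistortPoints(np.stack([u,v],-1).reshape(-1,1,2).astype(float),K,c["distortion"]).reshape(480,640,2)
    P=np.dstack([q,np.ones((480,640))])*d[...,None]
    R=cv2.Rodrigues(c["rvec"])[0]
    W=(P-c["tvec"])@R; W[d==0]=np.nan
    return p,W
def masks(p):
    h=cv2.cvtColor(p,cv2.COLOR_RGB2HSV); H,S,V=cv2.split(h)
    return ((H<8)|(H>172))&(S>150)&(V>60),(H>20)&(H<35)&(S>150)&(V>60)
def measure(n):
    p,W=cloud(n); red,yel=masks(p); z=W[...,2]
    reg=(W[...,0]>.3)&(W[...,0]<.9)&(abs(W[...,1])<.35)
    out={}
    top=W[reg&(z>.072)&(z<.135)]; out["box"]=cv2.minAreaRect(top[:,:2].astype(np.float32))
    h=W[reg&red&(z>.118)&(z<.135)]; out["handle"]=cv2.minAreaRect(h[:,:2].astype(np.float32)); out["hz"]=np.median(h[:,2])
    m=yel&reg&(z<.095); v=W[m][:,:2]; out["disc"]=cv2.minEnclosingCircle(v.astype(np.float32))
    m=yel&reg&(z>.105); out["stud"]=np.median(W[m],0),m.sum()
    return out
E
python3 - <<'E'
from m import *
for n in("top","side"):
    for k,v in measure(n).items(): print(n,k,v)
E
```

```text
top box ((0.5795798301696777, 0.08948773890733719), (0.3573009967803955, 0.1806914061307907), 85.97437286376953)
top handle ((0.5905470252037048, 0.030246464535593987), (0.015894094482064247, 0.10344315320253372), 24.35735511779785)
top hz 0.1254549767697003
top disc ((0.578315258026123, 0.011522013694047928), 0.09694746136665344)
top stud (array([ 0.58649337, -0.07333762,  0.11659561]), np.int64(40))
side box ((0.5764727592468262, 0.07901443541049957), (0.34158992767333984, 0.17870523035526276), 86.10397338867188)
side handle ((0.5882260203361511, 0.029129035770893097), (0.017682263627648354, 0.10340029001235962), 23.909835815429688)
side hz 0.12438147291477714
side disc ((0.5777162313461304, 0.014445856213569641), 0.09743968397378922)
side stud (array([ 0.58389104, -0.0754959 ,  0.11544748]), np.int64(48))
```

```bash
python3 - <<'E'
from m import *
def big(m):
    n,l,s,_=cv2.connectedComponentsWithStats(cv2.morphologyEx(m.astype(np.uint8),cv2.MORPH_OPEN,np.ones((3,3)))); return l==1+s[1:,4].argmax()
for n in("top","side"):
    p,W=cloud(n); z=W[...,2]; red,yel=masks(p)
    m=big((z>.074)&(z<.135)&(W[...,0]>.4)&(W[...,0]<.75)); print(n,cv2.minAreaRect(W[m][:,:2].astype(np.float32)))
    d=W[big(yel&(z>.07)&(z<.09))][:,:2]; print("disc",cv2.minEnclosingCircle(d.astype(np.float32)))
E
```

```text
top ((0.5753525495529175, 0.030357852578163147), (0.23798887431621552, 0.1801714301109314), 85.87776947021484)
disc ((0.5785018801689148, 0.060185179114341736), 0.04936744272708893)
side ((0.5731276273727417, 0.029625236988067627), (0.24197500944137573, 0.17865495383739471), 85.9643325805664)
disc ((0.5727616548538208, 0.05998467653989792), 0.05083812400698662)
```

>>> {"name": "servo_tool", "arguments": {
  "motion": [0.71,-0.532,0,0,0,0,0.14,0.71,-0.532,0,0,0,0,0.14,0.71,-0.532,0,0,0,0,0.14,0.71,-0.532,0,0,0,0,0.14,0.71,-0.532,0,0,0,0,0.14,0.71,-0.532,0,0,0,0,0.14,0.71,-0.532,0,0,0,0,0.14,0.71,-0.532,0,0,0,0,0.14,0.71,-0.532,0,0,0,0,0.14,0.71,-0.532,0,0,0,0,0.14,0.71,-0.532,0,0,0,0,0.14,0.71,-0.532,0,0,0,0,0.14,0.71,-0.532,0,0,0,0,0.14,0.71,-0.532,0,0,0,0,0.14,0.71,-0.532,0,0,0,0,0.14,0.71,-0.532,0,0,0,0,0.14]
}}

```text
time: 2.3
tcp_pos: [0.6026, 0.0036, 0.2226]
orientation: [[0.942, 0.335, 0.0], [0.335, -0.942, -0.0], [-0.0, 0.0, -1.0]]
contact_force: [0.9, -0.0, -1.4]
finger_gap: 0.0498
grip_force: 0.0
```

>>> {"name": "servo_tool", "arguments": {
  "motion": [0,0,0,0,0,-1,0.14,0,0,0,0,0,-1,0.14,0,0,0,0,0,-1,0.14,0,0,0,0,0,-1,0.14,0,0,0,0,0,-1,0.14,0,0,0,0,0,-1,0.14,0,0,0,0,0,-1,0.14,0,0,0,0,0,-1,0.14,0,0,0,0,0,-1,0.14,0,0,0,0,0,-1,0.14,0,0,0,0,0,-1,0.14,0,0,0,0,0,-1,0.14,0,0,0,0,0,-1,0.14,0,0,0,0,0,-1,0.14,0,0,0,0,0,-1,0.14,0,0,0,0,0,-1,0.14,0,0,0,0,0,-1,0.14,0,0,0,0,0,-1,0.14,0,0,0,0,0,-0.92,0.14]
}}

```text
time: 4.68
tcp_pos: [0.6019, 0.0024, 0.2225]
orientation: [[-0.412, 0.911, -0.0], [0.911, 0.412, -0.0], [-0.0, -0.0, -1.0]]
contact_force: [0.1, 0.7, -0.2]
finger_gap: 0.0501
grip_force: 0.0
```

>>> {"name": "servo_tool", "arguments": {
  "motion": [0,0,0.49,0,0,0,0.14,0,0,0.49,0,0,0,0.14,0,0,0.49,0,0,0,0.14,0,0,0.49,0,0,0,0.14,0,0,0.49,0,0,0,0.14,0,0,0,0,0,0,0.14,0,0,0,0,0,0,-1,0,0,0,0,0,0,-1,0,0,0,0,0,0,-1,0,0,0,0,0,0,-1,0,0,0,0,0,0,-1],
  "squeeze": 12
}}

```text
time: 6.05
tcp_pos: [0.6026, 0.0025, 0.1008]
orientation: [[-0.409, 0.912, 0.001], [0.912, 0.409, 0.0], [-0.001, 0.001, -1.0]]
contact_force: [1.4, -0.4, 2.5]
finger_gap: 0.0162
grip_force: 12.0
```

>>> {"name": "servo_tool", "arguments": {
  "motion": [0.003,0.09,0,0,0,-0.823,-1,0.003,0.09,0,0,0,-0.823,-1,0.003,0.09,0,0,0,-0.823,-1,0.003,0.09,0,0,0,-0.823,-1,0.003,0.09,0,0,0,-0.823,-1,0.003,0.09,0,0,0,-0.823,-1,0.003,0.09,0,0,0,-0.823,-1,0.003,0.09,0,0,0,-0.823,-1,0.003,0.09,0,0,0,-0.823,-1,0.003,0.09,0,0,0,-0.823,-1,0.003,0.09,0,0,0,-0.823,-1,0.003,0.09,0,0,0,-0.823,-1,0.003,0.09,0,0,0,-0.823,-1,0.003,0.09,0,0,0,-0.823,-1,0.003,0.09,0,0,0,-0.823,-1,0,0,0,0,0,0,-1,0,0,0,0,0,0,-1]
}}

```text
time: 8.18
tcp_pos: [0.6402, 0.0556, 0.1008]
orientation: [[-0.997, 0.073, 0.003], [0.073, 0.997, 0.001], [-0.003, 0.001, -1.0]]
contact_force: [5.5, 0.8, 2.0]
finger_gap: 0.0157
grip_force: 12.0
```

>>> {"name": "servo_tool", "arguments": {
  "motion": [0,0,0,0,0,0,0.14,0,0,0,0,0,0,0.14,0,0,0,0,0,0,0.14,0,0,-0.5,0,0,0,0.14,0,0,-0.5,0,0,0,0.14,0,0,-0.5,0,0,0,0.14,0,0,-0.5,0,0,0,0.14,0,0,0,0,0,0,0.14]
}}

```text
time: 9.18
tcp_pos: [0.6396, 0.0555, 0.2019]
orientation: [[-0.997, 0.072, 0.003], [0.072, 0.997, 0.0], [-0.003, 0.0, -1.0]]
contact_force: [0.4, 0.7, -0.1]
finger_gap: 0.0499
grip_force: 0.0
```

```bash
python3 - <<'E'
from m import *
o=measure("side")
for k in("handle","hz","stud"): print(k,o[k])
p,_=cams.snapshot("side"); cv2.imwrite("pics/s1.png",p[:,:,::-1])
s=env.observe(); print(s["joint_positions"],s["tcp_pos"],s["time"])
E
```

```text
handle ((0.6068829894065857, 0.056720416992902756), (0.016979947686195374, 0.10467997193336487), 86.45740509033203)
hz 0.12414429006962845
stud (array([ 0.58392012, -0.07606428,  0.11565856]), np.int64(51))
[ 25.23884692  36.17988544 -53.33930304  88.08992478  30.0572193
  71.0590287   53.15303099] [0.63859464 0.05488063 0.19946866] 9.275
```

View pics/s1.png

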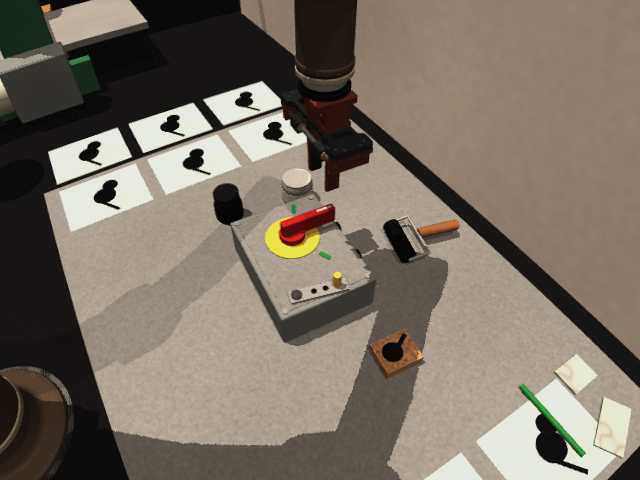

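The side view shows the handle (290–335, 205–240) pointing at the white mark, about 0.01 rad from off, with the other objects untouched. Next is the hasp stud.

>>> {"name": "servo_tool", "arguments": {
  "motion": [0.177,-0.533,0,0,0,0,0.14,0.177,-0.533,0,0,0,0,0.14,0.177,-0.533,0,0,0,0,0.14,0.177,-0.533,0,0,0,0,0.14,0.177,-0.533,0,0,0,0,0.14,0,0,0,0,0,0.94,0.14,0,0,0,0,0,0.94,0.14,0,0,0,0,0,0,0.14,0,0,0,0,0,0,0.14]
}}

```text
time: 10.4
tcp_pos: [0.585, -0.0745, 0.1994]
orientation: [[-0.973, 0.231, -0.001], [0.231, 0.973, 0.0], [0.001, -0.0, -1.0]]
contact_force: [-0.5, -0.3, 0.3]
finger_gap: 0.05
grip_force: 0.0
```

>>> {"name": "servo_tool", "arguments": {
  "motion": [0,0,0.52,0,0,0,0.14,0,0,0.52,0,0,0,0.14,0,0,0.52,0,0,0,0.14,0,0,0.52,0,0,0,0.14,0,0,0,0,0,0,0.14,0,0,0,0,0,0,-1,0,0,0,0,0,0,-1,0,0,0,0,0,0,-1,0,0,0,0,0,0,-1,0,0,0,0,0,0,-1],
  "squeeze": 12
}}

```text
time: 11.65
tcp_pos: [0.5856, -0.0748, 0.0966]
orientation: [[-0.972, 0.233, 0.001], [0.233, 0.972, -0.0], [-0.001, -0.0, -1.0]]
contact_force: [-0.5, -0.3, 2.0]
finger_gap: 0.0134
grip_force: 12.0
```

>>> {"name": "servo_tool", "arguments": {
  "motion": [0.004,-0.1,0,0,0,0.82,-1,0.004,-0.1,0,0,0,0.82,-1,0.004,-0.1,0,0,0,0.82,-1,0.004,-0.1,0,0,0,0.82,-1,0.004,-0.1,0,0,0,0.82,-1,0.004,-0.1,0,0,0,0.82,-1,0.004,-0.1,0,0,0,0.82,-1,0.004,-0.1,0,0,0,0.82,-1,0.004,-0.1,0,0,0,0.82,-1,0.004,-0.1,0,0,0,0.82,-1,0.004,-0.1,0,0,0,0.82,-1,0.004,-0.1,0,0,0,0.82,-1,0.004,-0.1,0,0,0,0.82,-1,0.004,-0.1,0,0,0,0.82,-1,0.004,-0.1,0,0,0,0.82,-1,0.004,-0.1,0,0,0,0.82,-1,0.004,-0.1,0,0,0,0.82,-1,0.004,-0.1,0,0,0,0.82,-1,0.004,-0.1,0,0,0,0.82,-1,0,0,0,0,0,0,-1]
}}

```text
time: 14.15
tcp_pos: [0.5157, -0.1265, 0.0965]
orientation: [[0.023, 1.0, 0.001], [1.0, -0.023, 0.001], [0.001, 0.001, -1.0]]
contact_force: [0.2, 5.9, 2.7]
finger_gap: 0.0137
grip_force: 12.0
```

>>> {"name": "servo_tool", "arguments": {
  "motion": [0.0,-0.06,0,0,0,0.4,-1,0,0,0,0,0,0,-1,0,0,0,0,0,0,-1,0,0,0,0,0,0,0.14,0,0,0,0,0,0,0.14,0,0,0,0,0,0,0.14,0,0,-0.5,0,0,0,0.14,0,0,-0.5,0,0,0,0.14,0,0,-0.5,0,0,0,0.14,0,0,-0.5,0,0,0,0.14,0,0,0,0,0,0,0.14]
}}

```text
time: 15.52
tcp_pos: [0.5133, -0.1283, 0.1977]
orientation: [[0.059, 0.998, 0.003], [0.998, -0.059, -0.001], [-0.001, 0.003, -1.0]]
contact_force: [-0.6, 0.2, -0.1]
finger_gap: 0.0499
grip_force: 0.0
```

```bash
python3 - <<'E'
from m import *
o=measure("side")
for k in("handle","hz","stud"): print(k,o[k])
s=o["stud"][0][:2]-[.5178,-.0582]; print("hasp",-4.1-np.degrees(np.arctan2(s[1],s[0])))
p,_=cams.snapshot("side"); cv2.imwrite("pics/s2.png",p[:,:,::-1])
E
```

```text
handle ((0.0, 0.0), (0.0, 0.0), 0.0)
hz nan
stud (array([ 0.51136162, -0.12912977,  0.11561971]), np.int64(59))
hasp 91.08658994264756
  return _methods._mean(a, axis=axis, dtype=dtype,
  ret = ret.dtype.type(ret / rcount)
```

View pics/s2.png

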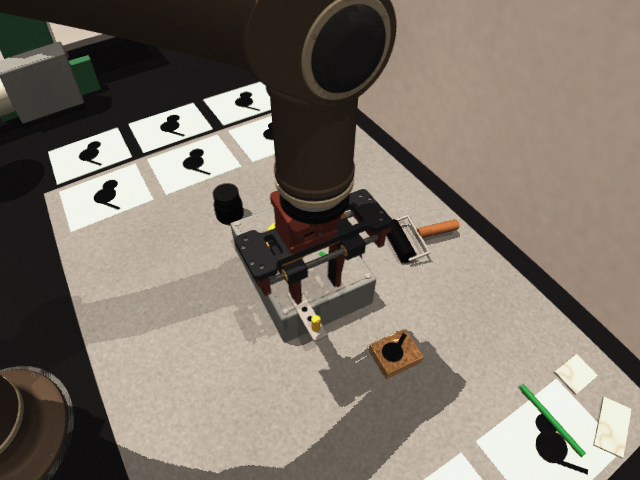

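The hasp bar points square off the box side, with its stud at (316,322). The gripper hides the handle, so I'll lift clear and check it before handing in.

>>> {"name": "servo_tool", "arguments": {
  "motion": [0,0,-0.8,0,0,0,0.14,0,0,-0.8,0,0,0,0.14,-0.8,0,0,0,0,0,0.14,-0.8,0,0,0,0,0,0.14,-0.8,0,0,0,0,0,0.14,-0.8,0,0,0,0,0,0.14,-0.8,0,0,0,0,0,0.14,0,0,0,0,0,0,0.14,0,0,0,0,0,0,0.14]
}}

```text
time: 16.75
tcp_pos: [0.5004, -0.3266, 0.2749]
orientation: [[0.059, 0.998, -0.001], [0.998, -0.059, 0.002], [0.002, -0.001, -1.0]]
contact_force: [0.0, 0.1, -0.1]
finger_gap: 0.0498
grip_force: 0.0
```

```bash
python3 - <<'E' 2>/dev/null
from m import *
for n in("top","side"):
    o=measure(n); print(n,o["handle"],o["stud"])
E
```

```text
top ((0.6096401810646057, 0.05733783170580864), (0.01592293009161949, 0.10315782576799393), 86.62324523925781) (array([ 0.51449741, -0.12600296,  0.11660858]), np.int64(35))
side ((0.6072444915771484, 0.05656304210424423), (0.0172234158962965, 0.10477952659130096), 86.58439636230469) (array([ 0.51244015, -0.12866453,  0.11557063]), np.int64(60))
```

```bash
python3 -c "
from workcell import env
print(env.finish_job())"
```

```text
the job is handed in; nothing more can be done
None
```

The job is handed in; the interface gave no verdict, but my last camera check showed the handle about 0.01 rad from off, the hasp out against its stop (about 1.5 rad or more) and the arm clear, and no loose object looked moved.

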